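# Gate out the larger stone ball

### The arm

A 6-joint arm with a two-finger parallel gripper is mounted at the origin on a cart in front of the work surface, level with it; the furniture and walls round the work are solid. World frame = base frame: x ahead of the robot, y to its left, z up, the work surface at z = 0. Lengths are in m, angles in rad, forces in N, time in s.
With the tool pointing down it reaches from about 0.4 to 0.825 m from the base axis. Payload 7 kg.
Tool frame: the origin (TCP) lies midway between the tips of the shut fingers; the grasp point (between the pads) lies robot.grasp_offset behind it (robot.grasp_offset is the distance from the TCP to the grasp point, in m); z points along the fingers, y is the direction in which the jaws open and shut (so a half turn about z gives the same grasp; the last joint's range is limited). The gripper opens to 88 mm and grips with 3 to 60 N. Pads are 19 mm wide; open, the fingers measure 130 mm over their backs; the gripper's body (78 mm by 193 mm) begins 47 mm behind the grasp point.
Start: joints at [1.621, 0.359, 0.012, 0, -1.224, -0.288], TCP at [0.159, 0.656, 0.227] pointing down, gripper open.
Joint ranges: [-3.07, 3.07], [-1.43, 2.12], [-1.02, 1.25], [-3.03, 1.67], [-3.05, -0], [-3.03, 3.03]. Speed limits (rad/s): [2.39, 2.39, 3.01, 3.14, 3.14, 3.14].

### API

Orientations are given as a 3x3 rotation matrix whose columns are the frame's x, y, z axes.
In Python, from rig import robot gives the robot as it stands.
- The arm moves only by the tool step_arm, never from a script. Its argument "moves" is a list of rows, each a list of 5 numbers: the shift along the tool's x, y, z scaled (see below), then the turn about the tool's z scaled (see below), then the opening, from 0 (shut) to 1 (fully open). A call has exactly 8 rows; each row shifts and turns the commanded pose from where the row before left it, along the tool's axes as they then stand; what a row does not reach is not made up. The controller multiplies each number of a shift by 12 cm and each number of a turn by 45 degrees. A row lasts 1/8 s, in which the tool goes at most 62.5 mm and 10.7 degrees, less where a joint would pass 70% of its speed; a pose out of reach is approached as far as the arm can. A call with a number of a shift or a turn outside -1 to 1 is refused whole. A call with a gripper value outside its range is refused whole. The fingers move at their own pace and stop on an object; the grip force is fixed at half the most. Time passes only in rows, so rows that do not move let the fingers close, or fill a call up. It gives the time, the measured TCP pose, the force and the opening at its end, in the units of the state.
- robot.read_state(): the state, without advancing time (a new reading comes with each control period).
- robot.grab_frame(name): name is "side" or "top" or "wrist"; returns the picture (420x560x3 uint8, red, green, blue); there is no depth.
- robot.camera_info(name): a dict with "intrinsics" (3x3 intrinsics, pixels), "R" (3x3) and "t" (3): a world point X has camera coordinates R X + t. Camera axes: x right, y down, z forward; pixel columns grow to the right and rows downward; lengths in m; the calibration is good to about 2 mm. A picture is of the moment at which its call begins: read the wrist's pose just before it. camera_info takes no time and is no camera call; for the wrist camera it gives the pose at the moment of the call.
- robot.sign_off(): hands the job in, once; it reports no verdict.
The state is a dict: "clock": time; "joint_pos": joint angles; "qd": joint speeds; "joint_torque": joint torques, N m; "eef_pos": TCP position; "tcp_rot": TCP orientation; "contact_force": force on the tool from outside, world axes, zero at the start; "moment": the same for the moment, N m; "width": finger opening in m.
Only numpy, scipy, OpenCV 4.12 (cv2) and the standard library are available. Lean on these libraries where they do the work, as an engineer would, in place of code of your own. Each camera call takes 0.05 s, during which the arm holds its last target.

### The job

Dispense the larger of the two stone balls: with the fingertips push the grey tray sideways along its track until it is fully home against the end stop under the lane mouths, then press down the pad of the rocking lever whose gate holds back the larger ball, keep it down until that ball has rolled into the tray, and let go so that the gate drops shut. Leave the smaller ball behind its gate (do not press its lever), do not touch the balls, and do not disturb the other stones on the desk.

Things in the scene. Friction and masses are not known exactly. Their poses are not given: they have to be found in the camera images.
- dispenser: Plywood two-lane ball dispenser, fixed. Origin on the desk top, z up; -x is its front, +y its left seen from the robot. Lanes 41 mm wide centred at y +0.027 and -0.027 slope down 10 degrees from x 0.058 to gates at x -0.052 and a spout ending at x -0.092, 52 mm high. One loose ball waits in each lane against its gate. All fixed parts are under 116 mm high.
- tray (a joint): Slide of the open grey tray along its 6 mm thick track in front of the dispenser (dispenser x -0.186 to -0.064). 0: parked at the left (+y) end; it grows as the tray moves to the right (dispenser -y), up to 0.120 m: fully home against the end stop. Friction about 1.5 N; it stays where it is left and cannot lift off.
- tray_push (a point): Middle of the outer face of the tray's left (+y) end wall, the face to push on; 24 mm above the desk. The tray is 110 mm along the dispenser's x, 120 mm along its y, from 7 to 43 mm above the desk, with 5 mm walls.
- tray_floor (a point): Centre of the tray's inner floor (the felt), axes parallel to the dispenser's.
- lever_left (a joint): Rocking lever of the left (dispenser +y) lane; its shaft lies along dispenser x at y +0.085, 105 mm high. Outer arm: white press pad; inner arm: upright metal gate in the lane. 0: level, gate down (a spring returns it). Pressing the pad raises the value to a stop at 0.6 rad, pad 39 mm lower; the gate clears the larger ball from about 0.5. Pad force 2 N at first, 5 N at the stop.
- lever_left_pad (a point): Centre of the top face of the left (+y) press pad (32 mm along the dispenser's x, 42 mm along its y), 116 mm above the desk when the lever is level, 65 mm from the lever's shaft. In going down it also swings about 5 mm towards the lanes.
- lever_right (a joint): Rocking lever of the right (dispenser -y) lane; its shaft lies along dispenser x at y -0.085, 105 mm high. Outer arm: white press pad; inner arm: upright metal gate in the lane. 0: level, gate down (a spring returns it). Pressing the pad raises the value to a stop at 0.6 rad, pad 39 mm lower; the gate clears the larger ball from about 0.5. Pad force 2 N at first, 5 N at the stop.
- lever_right_pad (a point): Centre of the top face of the right (-y) press pad (32 mm along the dispenser's x, 42 mm along its y), 116 mm above the desk when the lever is level, 65 mm from the lever's shaft. In going down it also swings about 5 mm towards the lanes.
- ball_large_center (a point): Centre of the larger polished stone ball, 36 mm in diameter, loose in one of the lanes (left or right varies).
- ball_small_center (a point): Centre of the smaller polished stone ball of the same stone, 26 mm in diameter, loose in the other lane.
- ball_large: The larger ball itself; its origin is on its surface and turns as it rolls.
- ball_small: The smaller ball itself; its origin is on its surface and turns as it rolls.
- egg_ocean: Mottled stone egg standing on its ground foot, 48 mm across, 58 mm high. Loose bystander; origin at the centre of its underside.
- point_rose: Upright pale rose crystal point, 29x26x90 mm. Loose bystander; origin at the centre of its underside.
- palm_green: Flat oval green palm stone, 46x63x22 mm. Loose bystander; origin at the centre of its underside.
- heart_rose: Flat pink stone heart, 55x58x23 mm. Loose bystander; origin at the centre of its underside.
- tumble_red: Small red tumbled stone, 26x38x20 mm. Loose bystander; origin at the centre of its underside.
Things that resemble listed ones, but are neither listed nor needed, are in the scene too. What is shaped like the ball_large but purple is not meant.

How it is judged:
On the way, in this order (a step that is already met when the one before it is completed fails the run):
1. the tray is pushed home against the end stop while the larger ball is still behind its gate (value of joint tray above 0.115 m and x of ball_large_center in the frame of dispenser above -0.055 m), for 0.2 s.
2. the lever of the larger ball's lane is pressed down, lifting the gate (((y of ball_large_center in the frame of dispenser above 0 m and value of joint lever_left above 0.42 rad) or (y of ball_large_center in the frame of dispenser below 0 m and value of joint lever_right above 0.42 rad))), for 0.1 s.
3. the larger ball has rolled into the tray (value of joint tray above 0.115 m and x of ball_large_center in the frame of tray_floor between -0.052 and 0.052 m and y of ball_large_center in the frame of tray_floor between -0.057 and 0.057 m and z of ball_large_center in the frame of tray_floor below 0.026 m), for 0.2 s.
At the end, for the whole second after the job is handed in: The larger ball lies in the tray; the tray is home (within 5 mm of the stop); both levers are back up (within 0.04 rad), gates shut; the smaller ball is still in its lane behind its gate (all of step 3 and value of joint each of lever_left, lever_right below 0.04 rad and x of ball_small_center in the frame of dispenser above -0.055 m and height (world z) of ball_small_center above 0.06 m); the robot touches nothing.
It fails at once if the smaller ball's lever is pressed down (over 0.2 rad) or the smaller ball leaves its lane ((y of ball_small_center in the frame of dispenser above 0 m and value of joint lever_left above 0.2 rad) or (y of ball_small_center in the frame of dispenser below 0 m and value of joint lever_right above 0.2 rad) or x of ball_small_center in the frame of dispenser below -0.06 m).
It fails at once if the robot touches a ball (contact force between any of the fingers, the arm and ball_large above 0.3 N or contact force between any of the fingers, the arm and ball_small above 0.3 N).
It fails at once if a ball is lifted out of its lane (height (world z) of any of ball_large_center, ball_small_center above 0.125 m).
It fails at once if one of the other stones is moved by more than 20 mm or tipped over (distance of any of egg_ocean, point_rose, palm_green, heart_rose, tumble_red from where it was at the start of the episode above 0.02 m or angle between any of egg_ocean, point_rose, palm_green, heart_rose, tumble_red's own z axis and vertical above 0.5 rad).
It also fails if it takes over 48 s, if anything falls off the work surface, if the arm or the gripper's body presses on something with over 40 N, if the wrist force passes 120 N, or if a joint passes its speed limit or range.

## Working session

There is one attempt and no reset: what is moved stays moved. The work goes in short steps, Python scripts to look and compute and a tool call to move; the robot and the scene stay as the last step left them, time stands still between calls to the robot, and variables do not carry over. Pictures are saved under pics/ and viewed, and the job is handed in when it is done.

Besides the shell and the picture viewer there is one more tool, called by a JSON object that holds its "fn" and its "kwargs". step_arm: Moves the arm, as the interface text tells. Its arguments: {"type":"object","properties":{"moves":{"type":"array"}},"required":["moves"]}

```bash
ls; mkdir -p pics; python3 - <<'E'
from rig import robot
import cv2,numpy as np
np.set_printoptions(precision=4,suppress=True)
for n in ("side","top","wrist"):
    f=robot.grab_frame(n); cv2.imwrite(f"pics/{n}0.png",f[:,:,::-1])
    c=robot.camera_info(n); print(n,c)
s=robot.read_state();print(s['clock'],s['eef_pos'],s['tcp_rot'],s['width'],robot.grasp_offset)
E
```

```text
pics
side {'intrinsics': array([[489.2247,   0.    , 281.6951],
       [  0.    , 489.2247, 216.5157],
       [  0.    ,   0.    ,   1.    ]]), 'R': array([[ 0.8212, -0.5703,  0.019 ],
       [-0.2589, -0.4022, -0.8782],
       [ 0.5084,  0.7163, -0.4779]]), 't': array([-0.4942,  0.2342,  0.7365])}
top {'intrinsics': array([[476.9762,   0.    , 278.5528],
       [  0.    , 476.9762, 205.4038],
       [  0.    ,   0.    ,   1.    ]]), 'R': array([[ 0.0092, -0.9999,  0.0046],
       [-0.9871, -0.0098, -0.1598],
       [ 0.1598, -0.0031, -0.9871]]), 't': array([0.0161, 0.6097, 0.9206])}
wrist {'intrinsics': array([[338.8039,   0.    , 279.9402],
       [  0.    , 338.8039, 208.8584],
       [  0.    ,   0.    ,   1.    ]]), 'R': array([[-0.2364, -0.9717,  0.0012],
       [-0.9346,  0.2277,  0.2732],
       [-0.2657,  0.0634, -0.962 ]]), 't': array([ 0.6751, -0.0342,  0.3906])}
0.15 [0.1589 0.6557 0.2259] [[ 0.9718 -0.2356 -0.0002]
 [-0.2356 -0.9718 -0.0012]
 [ 0.0001  0.0012 -1.    ]] 0.08770262516504114 0.0188
```

View pics/side0.png

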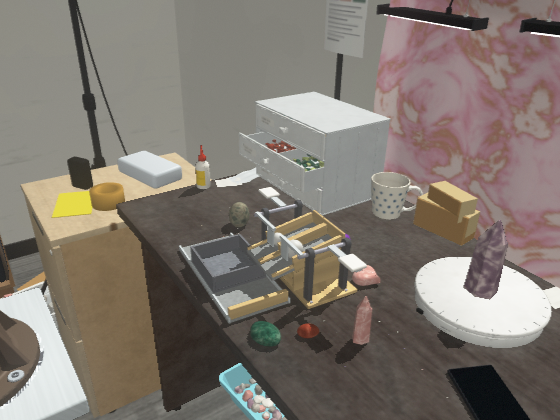

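View pics/top0.png

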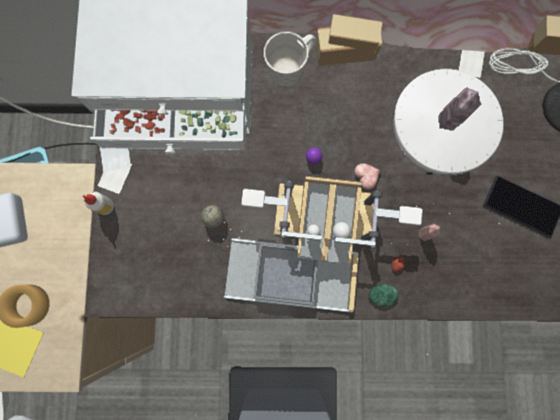

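View pics/wrist0.png

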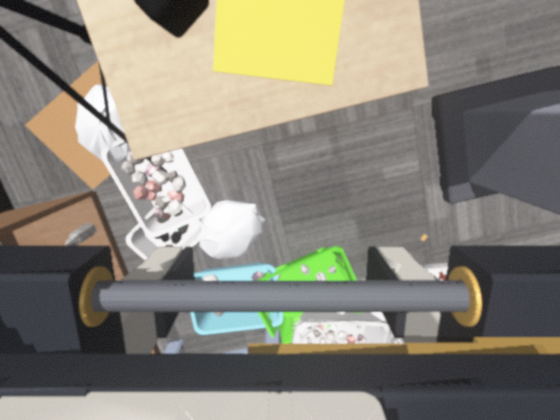

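```bash
python3 - <<'E'
import cv2
a=cv2.imread('pics/top0.png')[140:320,190:450]; cv2.imwrite('pics/top0z.png',cv2.resize(a,None,fx=3,fy=3,interpolation=cv2.INTER_CUBIC))
a=cv2.imread('pics/side0.png')[170:360,160:400]; cv2.imwrite('pics/side0z.png',cv2.resize(a,None,fx=3,fy=3,interpolation=cv2.INTER_CUBIC))
E
```

```text
(no output)
```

View pics/top0z.png

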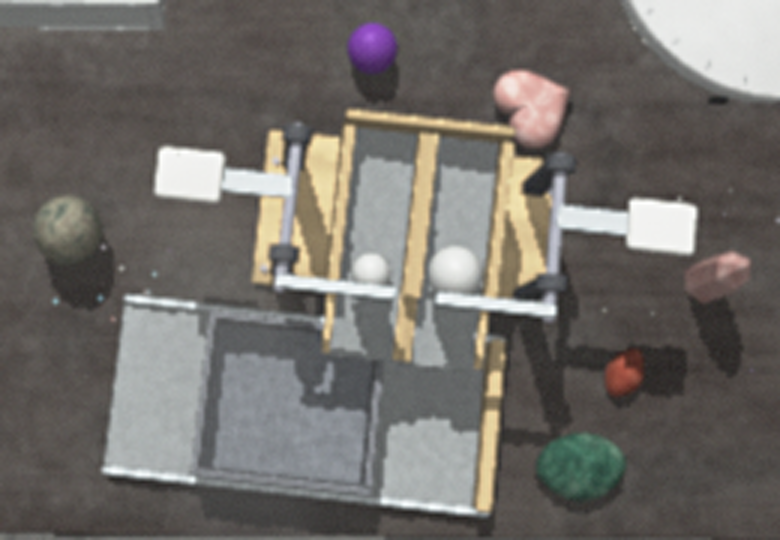

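View pics/side0z.png

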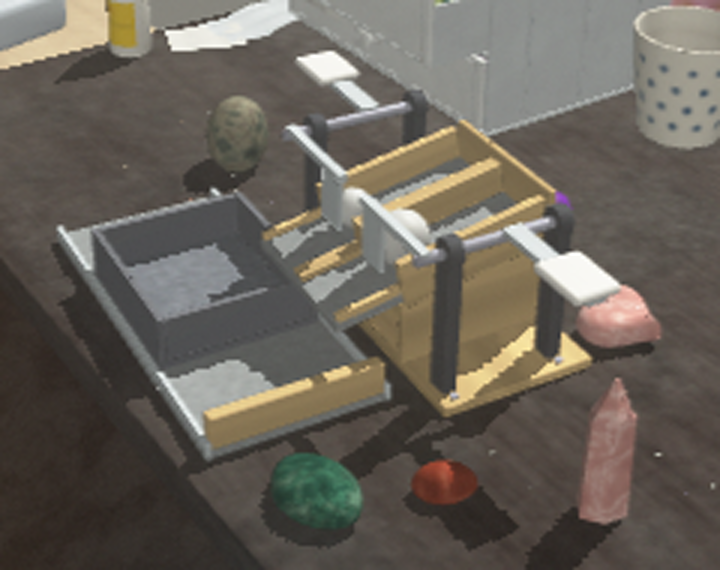

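```bash
cat > h.py <<'E'
import numpy as np,json
np.set_printoptions(precision=4,suppress=True)
def ray(c,px):
    d=np.linalg.inv(c['intrinsics'])@np.array([*px,1.]); R=np.array(c['R']);return -R.T@c['t'],R.T@d
def onz(c,px,z):
    o,d=ray(c,px);return o+d*(z-o[2])/d[2]
def tz(x,y): return ((x+.5)/3-.5+190,(y+.5)/3-.5+140)
def sz(x,y): return ((x+.5)/3-.5+160,(y+.5)/3-.5+170)
E
python3 - <<'E'
from h import *
from rig import robot
T=robot.camera_info('top');S=robot.camera_info('side')
L=onz(T,tz(189,174),.116);R=onz(T,tz(661,227),.116)
print('pads top',L,R,np.linalg.norm(L-R))
print('pads side',onz(S,sz(327,68),.116),onz(S,sz(577,274),.116))
d=(L-R)[:2];ey=d/np.linalg.norm(d);ex=np.array([ey[1],-ey[0]]);print('ex,ey',ex,ey,np.degrees(np.arctan2(-ey[0],ey[1])))
m=(L+R)[:2]/2
def D(p): q=p[:2]-m; return q@ex,q@ey
for n,p,z in [('tray BL front-left',(207,470),.043),('tray back-left',(213,313),.043),('back right',(382,330),.043),('front right',(374,490),.043),('stop inner back',(487,338),.025),('stop front',(476,512),.025),('track FL',(104,475),.006),('track BL',(125,297),.006),('floor',(295,410),.012),
 ('bigball',(455,269),.08),('small',(371,268),.08),('green',(580,468),.02),('red',(625,373),.015),('rosetop',(738,262),.085),('egg',(68,228),.04),('heart',(535,105),.02),
 ('gateL',(285,282),.105),('gateR',(553,310),.105),('shaftL back',(297,130),.105),('shaftR back',(561,160),.105)]:
    w=onz(T,tz(*p),z);print(n,w,np.array(D(w)))
for n,p,z in [('tray FL',(95,228),.043),('BL',(237,195),.043),('FR',(158,325),.043)]:
    w=onz(S,sz(*p),z);print('side',n,w,np.array(D(w)))
E
```

```text
pads top [0.613  0.0714 0.116 ] [ 0.5822 -0.226   0.116 ] 0.29894769179576225
pads side [0.6098 0.0639 0.116 ] [ 0.582  -0.2294  0.116 ]
ex,ey [ 0.9947 -0.1033] [0.1033 0.9947] -5.926531757401258
tray BL front-left [0.4274 0.0597 0.043 ] [-0.1835  0.1187]
tray back-left [0.5312 0.0573 0.043 ] [-0.0799  0.1271]
back right [ 0.5209 -0.0564  0.043 ] [-0.0785  0.0129]
front right [ 0.4154 -0.0507  0.043 ] [-0.184   0.0076]
stop inner back [ 0.5173 -0.1298  0.025 ] [-0.0744 -0.0605]
stop front [ 0.4008 -0.1206  0.025 ] [-0.1913 -0.0634]
track FL [0.4223 0.1316 0.006 ] [-0.1959  0.1897]
track BL [0.5448 0.1203 0.006 ] [-0.073   0.1911]
floor [0.4676 0.001  0.012 ] [-0.1374  0.0645]
bigball [ 0.5584 -0.1009  0.08  ] [-0.0366 -0.0276]
small [ 0.5585 -0.0463  0.08  ] [-0.0421  0.0268]
green [ 0.4303 -0.1923  0.02  ] [-0.1545 -0.1316]
red [ 0.4948 -0.2261  0.015 ] [-0.0869 -0.1586]
rosetop [ 0.5642 -0.2839  0.085 ] [-0.0119 -0.209 ]
egg [0.5884 0.1571 0.04  ] [-0.0334  0.2322]
heart [ 0.6821 -0.167   0.02  ] [ 0.0933 -0.0805]
gateL [0.5463 0.01   0.105 ] [-0.0601  0.0816]
gateR [ 0.5302 -0.1591  0.105 ] [-0.0586 -0.0883]
shaftL back [0.6444 0.003  0.105 ] [0.0383 0.0848]
shaftR back [ 0.6265 -0.1664  0.105 ] [ 0.0379 -0.0856]
side tray FL [0.4271 0.068  0.043 ] [-0.1846  0.1269]
side BL [0.5285 0.0538 0.043 ] [-0.0823  0.1232]
side FR [ 0.4107 -0.0532  0.043 ] [-0.1884  0.0047]
```

{"fn": "step_arm", "kwargs": {"moves": [[0, 0, 0, -0.171, 0], [0.289, 0.393, 0, 0, 0], [0.289, 0.393, 0, 0, 0], [0.289, 0.393, 0, 0, 0], [0.289, 0.393, 0, 0, 0], [0.289, 0.393, 0, 0, 0], [0.289, 0.393, 0, 0, 0], [0.289, 0.393, 0, 0, 0]]}}

```text
clock: 1.15
eef_pos: [0.3669, 0.3008, 0.2267]
tcp_rot: [[0.995, -0.103, 0.0], [-0.103, -0.995, 0.0], [0.0, -0.0, -1.0]]
contact_force: [1.8, 0.4, 0.7]
width: 0.0133
```

```bash
cat >> h.py <<'E'
EX=np.array([.9947,-.1033]);EY=np.array([.1033,.9947]);M=np.array([.5976,-.0773])
def D(p): q=np.array(p)[:2]-M; return np.array([q@EX,q@EY])
def st():
    from rig import robot
    s=robot.read_state(); R=np.array(s['tcp_rot'])
    print(s['clock'],'disp',D(s['eef_pos']),'z',s['eef_pos'][2],'yaw',np.degrees(np.arctan2(R[1,0],R[0,0])),'F disp',np.array(s['contact_force'])[:2]@np.c_[EX,EY],s['contact_force'][2],s['width'],'Rz',R[:,2]);return s
E
python3 -c "from h import *;st()"
```

```text
1.15 disp [-0.2685  0.3522] z 0.22666639209874376 yaw -5.903975281895075 F disp [1.7859 0.5691] 0.6544194900856393 0.013305514359271051 Rz [ 0.0002  0.0003 -1.    ]
```

{"fn": "step_arm", "kwargs": {"moves": [[0.288, 0.39, 0, 0, 0], [0.288, 0.39, 0, 0, 0], [0.288, 0.39, 0, 0, 0], [0.288, 0.39, 0, 0, 0], [0, 0, 0, 0, 0], [0, 0, 0.45, 0, 0], [0, 0, 0.45, 0, 0], [0, 0, 0.35, 0, 0]]}}

```text
clock: 2.15
eef_pos: [0.4836, 0.1022, 0.0748]
tcp_rot: [[0.995, -0.103, -0.001], [-0.103, -0.995, -0.0], [-0.001, 0.0, -1.0]]
contact_force: [-0.0, 0.3, 0.6]
width: 0.0007
```

```bash
python3 - <<'E'
from h import *
from rig import robot
import cv2
st()
for n,(y,x,h,w) in dict(top=(140,190,180,260),side=(150,130,210,280)).items():
    f=robot.grab_frame(n)[y:y+h,x:x+w,::-1]; cv2.imwrite(f"pics/{n}1.png",cv2.resize(f,None,fx=2.5,fy=2.5,interpolation=cv2.INTER_CUBIC))
E
```

```text
2.15 disp [-0.132   0.1668] z 0.07475826636505907 yaw -5.912414861175813 F disp [-0.0729  0.3191] 0.5977493370158532 0.0006753010158459707 Rz [-0.0008 -0.0003 -1.    ]
```

View pics/side1.png

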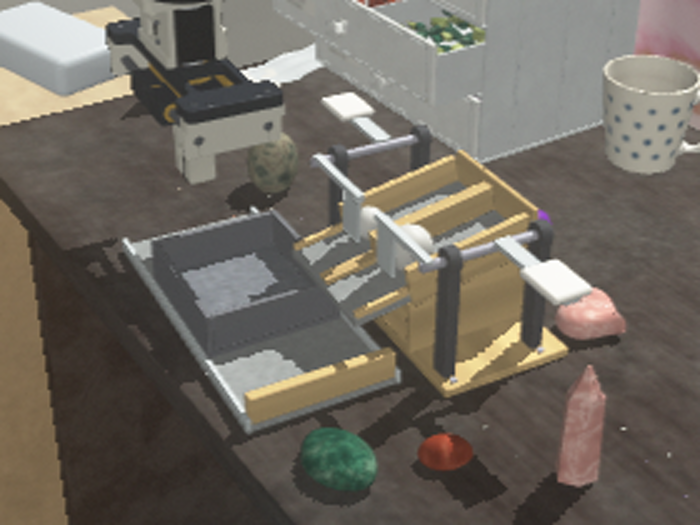

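View pics/top1.png

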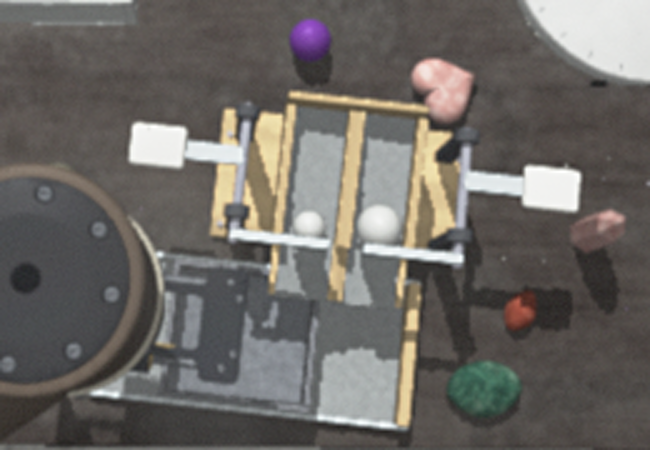

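```bash
python3 -c "from h import *;st()"
```

```text
2.25 disp [-0.1341  0.1653] z 0.07271933083593772 yaw -5.94301053801212 F disp [-0.2556  0.0585] 0.6928419875629216 -5.49082691501729e-05 Rz [-0.0073 -0.004  -1.    ]
```

{"fn": "step_arm", "kwargs": {"moves": [[0, 0, 0.39, 0, 0], [0, 0, 0, 0, 0], [0, 0.1, 0, 0, 0], [0, 0.1, 0, 0, 0], [0, 0.1, 0, 0, 0], [0, 0.1, 0, 0, 0], [0, 0, 0, 0, 0], [0, 0, 0, 0, 0]]}}

```text
clock: 3.25
eef_pos: [0.4793, 0.0539, 0.0296]
tcp_rot: [[0.995, -0.104, -0.001], [-0.104, -0.995, -0.0], [-0.001, 0.0, -1.0]]
contact_force: [0.6, 0.3, 0.3]
width: 0.0005
```

```bash
python3 -c "from h import *;st()"
```

```text
3.25 disp [-0.1313  0.1183] z 0.029638151511324626 yaw -5.9621173223130635 F disp [0.6092 0.3721] 0.29007146282819063 0.00053767406453112 Rz [-0.0007 -0.0004 -1.    ]
```

{"fn": "step_arm", "kwargs": {"moves": [[0, 0.08, 0.02, 0, 0], [0, 0.08, 0.02, 0, 0], [0, 0.06, 0, 0, 0], [0, 0.03, 0, 0, 0], [0, 0.03, 0, 0, 0], [0, 0, 0, 0, 0], [0, 0, 0, 0, 0], [0, 0, 0, 0, 0]]}}

```text
clock: 4.25
eef_pos: [0.476, 0.0209, 0.025]
tcp_rot: [[0.995, -0.103, -0.0], [-0.103, -0.995, -0.0], [-0.0, 0.0, -1.0]]
contact_force: [0.0, -0.3, -0.2]
width: 0.0004
```

```bash
python3 - <<'E'
from h import *
from rig import robot
import cv2
st()
for n,(y,x,h,w) in dict(side=(150,130,210,280)).items():
    f=robot.grab_frame(n)[y:y+h,x:x+w,::-1]; cv2.imwrite(f"pics/{n}2.png",cv2.resize(f,None,fx=2.5,fy=2.5,interpolation=cv2.INTER_CUBIC))
E
```

```text
4.25 disp [-0.1311  0.0851] z 0.024977750667853345 yaw -5.9217270546276595 F disp [ 0.0686 -0.3241] -0.24444472156575822 0.0003680633006143201 Rz [-0.0002 -0.0001 -1.    ]
```

View pics/side2.png

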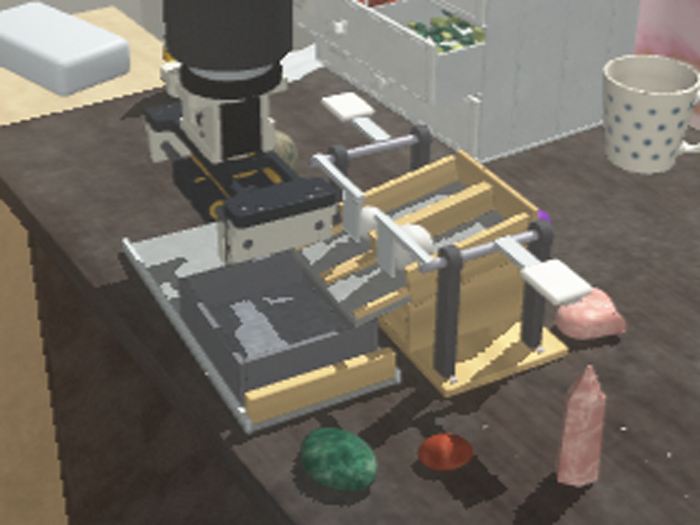

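{"fn": "step_arm", "kwargs": {"moves": [[0, 0.03, 0, 0, 0], [0, 0.03, 0, 0, 0], [0, 0.03, 0, 0, 0], [0, 0.0, 0, 0, 0], [0, 0, 0, 0, 0], [0, 0, 0, 0, 0], [0, 0, 0, 0, 0], [0, 0, 0, 0, 0]]}}

```text
clock: 5.3
eef_pos: [0.4751, 0.0102, 0.025]
tcp_rot: [[0.995, -0.103, 0.0], [-0.103, -0.995, 0.0], [0.0, -0.0, -1.0]]
contact_force: [-0.4, 3.9, 0.4]
width: 0.0008
```

```bash
python3 -c "from h import *;st()"
```

```text
5.3 disp [-0.1309  0.0744] z 0.025001599644607204 yaw -5.9210865993411685 F disp [-0.7751  3.8185] 0.412096966220865 0.0007824946210044364 Rz [ 0.0002  0.0001 -1.    ]
```

{"fn": "step_arm", "kwargs": {"moves": [[0, 0.03, 0, 0, 0], [0, 0.03, 0, 0, 0], [0, 0, 0, 0, 0], [0, 0.0, 0, 0, 0], [0, 0, 0, 0, 0], [0, 0, 0, 0, 0], [0, 0, 0, 0, 0], [0, 0, 0, 0, 0]]}}

```text
clock: 6.3
eef_pos: [0.4756, 0.0096, 0.0253]
tcp_rot: [[0.995, -0.104, 0.004], [-0.104, -0.994, 0.008], [0.003, -0.009, -1.0]]
contact_force: [-15.0, 52.2, 4.2]
width: 0.0004
```

```bash
python3 - <<'E'
from h import *
from rig import robot
import cv2
st()
f=robot.grab_frame('side')[200:330,160:310,::-1]; cv2.imwrite(f"pics/side3.png",cv2.resize(f,None,fx=4,fy=4,interpolation=cv2.INTER_CUBIC))
E
```

```text
6.3 disp [-0.1304  0.0738] z 0.025273004606082148 yaw -5.993359964363617 F disp [-20.3493  50.3774] 4.239349906483804 0.00035122608824782805 Rz [ 0.0044  0.0085 -1.    ]
```

View pics/side3.png

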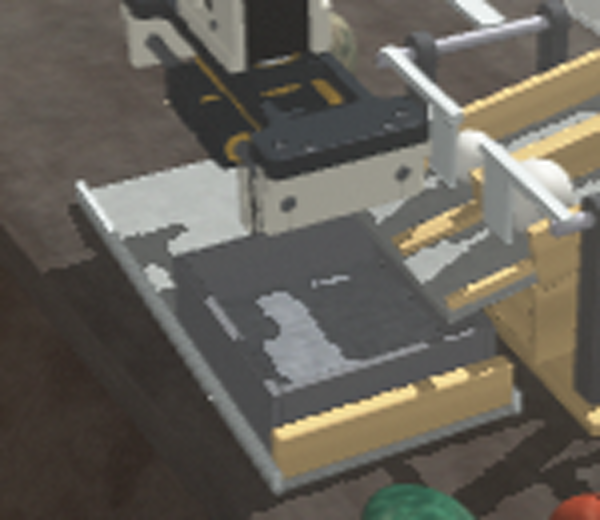

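{"fn": "step_arm", "kwargs": {"moves": [[0, -0.12, 0, 0, 0], [0, -0.15, 0, 0, 0], [0, 0, 0, 0, 0], [0, 0, -0.45, 0, 0], [0, 0, -0.45, 0, 0], [0, 0, -0.45, 0, 0], [0, 0, -0.2, 0, 0], [0, 0, 0, 0, 0]]}}

```text
clock: 7.35
eef_pos: [0.4784, 0.0349, 0.2129]
tcp_rot: [[0.995, -0.104, 0.004], [-0.104, -0.995, 0.001], [0.003, -0.002, -1.0]]
contact_force: [0.4, 0.0, -0.8]
width: 0.0001
```

```bash
python3 - <<'E'
from h import *
from rig import robot
import cv2
st()
f=robot.grab_frame('side')[170:340,130:410,::-1]; cv2.imwrite(f"pics/side4.png",cv2.resize(f,None,fx=2.5,fy=2.5,interpolation=cv2.INTER_CUBIC))
E
```

```text
7.35 disp [-0.1302  0.0993] z 0.21291365155555964 yaw -5.966777084737039 F disp [0.3873 0.0669] -0.8168386621910438 0.00010345821263694707 Rz [ 0.0035  0.0013 -1.    ]
```

View pics/side4.png

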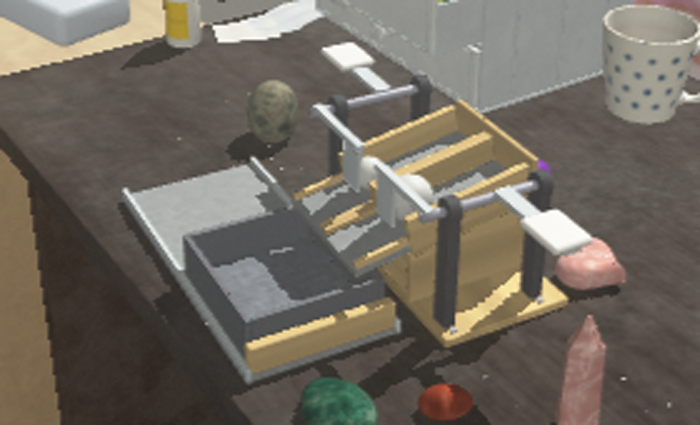

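{"fn": "step_arm", "kwargs": {"moves": [[0.217, 0.427, 0, 0, 0], [0.217, 0.427, 0, 0, 0], [0.217, 0.427, 0, 0, 0], [0.217, 0.427, 0, 0, 0], [0.217, 0.427, 0, 0, 0], [0, 0, 0, 0, 0], [0, 0, 0.3, 0, 0], [0, 0, 0.2, 0, 0]]}}

```text
clock: 8.4
eef_pos: [0.5788, -0.2327, 0.1479]
tcp_rot: [[0.995, -0.104, -0.004], [-0.104, -0.995, 0.001], [-0.004, -0.001, -1.0]]
contact_force: [-0.5, 1.1, 0.6]
width: 0.0004
```

```bash
python3 - <<'E'
from h import *
from rig import robot
import cv2
st()
f=robot.grab_frame('side')[170:350,230:410,::-1]; cv2.imwrite(f"pics/side5.png",cv2.resize(f,None,fx=3,fy=3,interpolation=cv2.INTER_CUBIC))
f=robot.grab_frame('top')[140:320,240:450,::-1]; cv2.imwrite(f"pics/top5.png",cv2.resize(f,None,fx=3,fy=3,interpolation=cv2.INTER_CUBIC))
st()
E
```

```text
8.4 disp [-0.0027 -0.1565] z 0.14790994001843516 yaw -5.980049221838855 F disp [-0.6307  1.0615] 0.6180355811585768 0.0003865485469023848 Rz [-0.0037  0.0009 -1.    ]
8.5 disp [-0.0038 -0.1561] z 0.1466526507243548 yaw -5.957931654243004 F disp [-0.6122  0.1496] 0.9591114455794951 0.000576557634890725 Rz [-0.0076  0.0015 -1.    ]
```

View pics/side5.png

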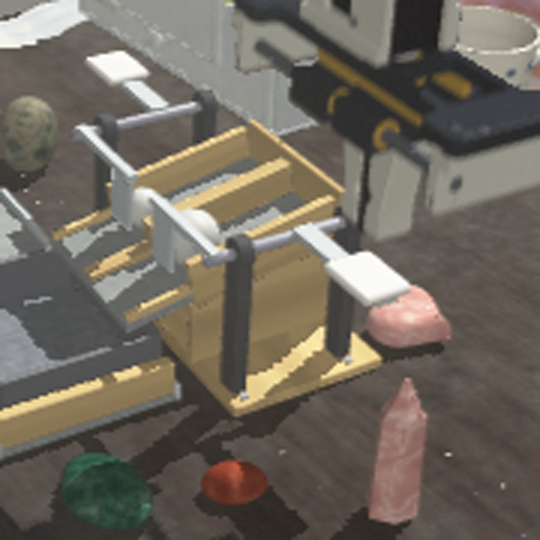

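View pics/top5.png

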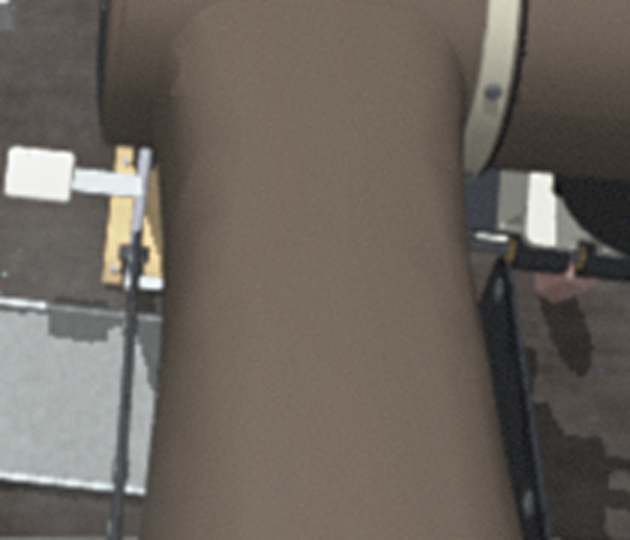

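```bash
python3 - <<'E'
from h import *
from rig import robot
s=st();c=robot.camera_info('side')
def pr(X):
    p=c['R']@np.array(X)+c['t'];p=c['intrinsics']@p;p=p[:2]/p[2];return (p-[230,170])*3
p=np.array(s['eef_pos']);print(pr(p),pr([p[0],p[1],.116]))
w=lambda a,b,z:[*(M+a*EX+b*EY),z]
for a in(-.016,.016):
  for b in(-.171,-.129):print(a,b,pr(w(a,b,.116)))
E
```

```text
8.5 disp [-0.0038 -0.1561] z 0.1466526507243548 yaw -5.957931654243004 F disp [-0.6122  0.1496] 0.9591114455794951 0.000576557634890725 Rz [-0.0076  0.0015 -1.    ]
[368.4988 230.5254] [363.5729 277.7442]
-0.016 -0.171 [361.5034 297.2827]
-0.016 -0.129 [317.3662 259.2044]
0.016 -0.171 [409.0176 281.9869]
0.016 -0.129 [363.786  245.1231]
```

{"fn": "step_arm", "kwargs": {"moves": [[0, 0, 0.2, 0, 0], [0, 0, 0.08, 0, 0], [0, 0, 0.08, 0, 0], [0, 0, 0.08, 0, 0], [0, 0, 0.08, 0, 0], [0, 0, 0, 0, 0], [0, 0, 0, 0, 0], [0, 0, 0, 0, 0]]}}

```text
clock: 9.5
eef_pos: [0.5807, -0.233, 0.0887]
tcp_rot: [[0.995, -0.103, 0.0], [-0.103, -0.995, 0.0], [0.0, -0.0, -1.0]]
contact_force: [-0.4, -0.4, 0.2]
width: 0.0008
```

```bash
python3 - <<'E'
from h import *
from rig import robot
import cv2
st()
f=robot.grab_frame('side')[170:350,170:410,::-1]; cv2.imwrite(f"pics/side6.png",cv2.resize(f,None,fx=3,fy=3,interpolation=cv2.INTER_CUBIC))
E
```

```text
9.5 disp [-0.0007 -0.1567] z 0.0886963666293144 yaw -5.931371217589385 F disp [-0.3414 -0.433 ] 0.17729575591502844 0.0007773421088420644 Rz [ 0.0003  0.     -1.    ]
```

View pics/side6.png

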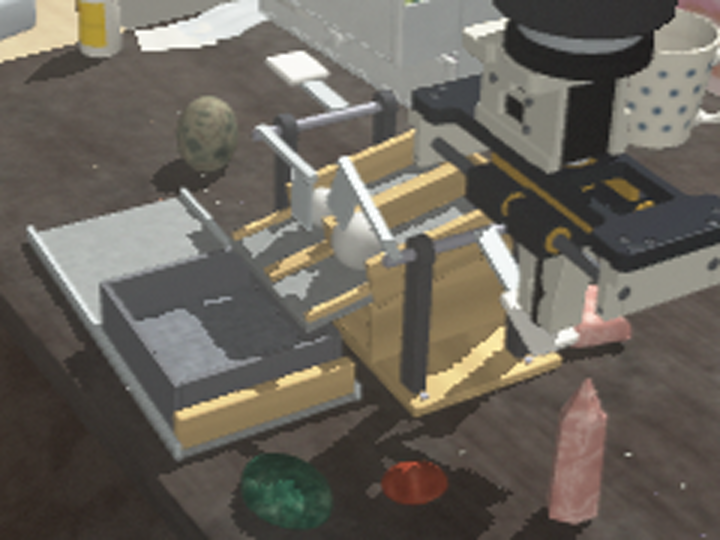

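{"fn": "step_arm", "kwargs": {"moves": [[0, 0, 0.04, 0, 0], [0, 0, 0.03, 0, 0], [0, 0, 0, 0, 0], [0, 0, 0, 0, 0], [0, 0, 0, 0, 0], [0, 0, 0, 0, 0], [0, 0, 0, 0, 0], [0, 0, 0, 0, 0]]}}

```text
clock: 10.55
eef_pos: [0.5808, -0.2332, 0.0803]
tcp_rot: [[0.995, -0.103, 0.0], [-0.103, -0.995, -0.0], [0.0, 0.0, -1.0]]
contact_force: [1.6, -1.5, 3.8]
width: 0.0003
```

```bash
python3 - <<'E'
from h import *
from rig import robot
import cv2
st()
f=robot.grab_frame('side')[170:350,170:410,::-1]; cv2.imwrite(f"pics/side7.png",cv2.resize(f,None,fx=3,fy=3,interpolation=cv2.INTER_CUBIC))
E
```

```text
10.55 disp [-0.0006 -0.1568] z 0.08026446252332031 yaw -5.928772293783862 F disp [ 1.7083 -1.3321] 3.7518609175141284 0.00027032487339097267 Rz [ 0.0004 -0.0001 -1.    ]
```

View pics/side7.png

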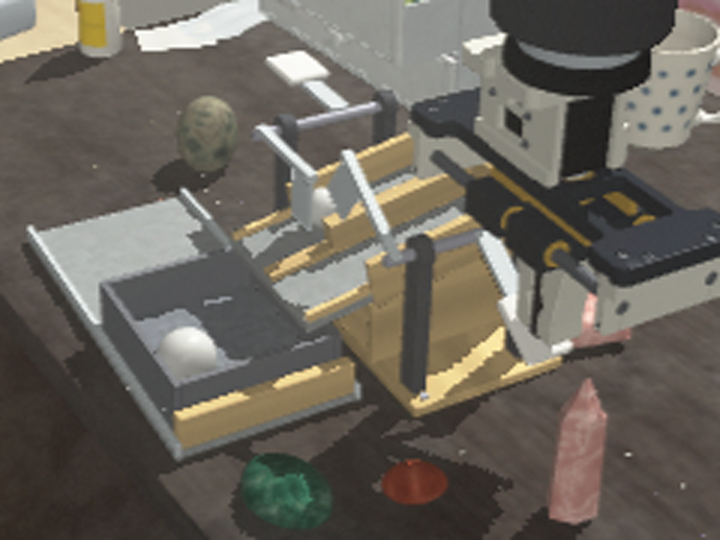

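{"fn": "step_arm", "kwargs": {"moves": [[0, 0, -0.08, 0, 0], [0, 0, -0.1, 0, 0], [0, 0, -0.1, 0, 0], [0, 0, -0.1, 0, 0], [0, 0, -0.3, 0, 0], [0, 0, -0.4, 0, 0], [0, 0, -0.4, 0, 0], [0, 0, 0, 0, 0]]}}

```text
clock: 11.6
eef_pos: [0.5826, -0.2331, 0.2629]
tcp_rot: [[0.995, -0.103, 0.008], [-0.103, -0.995, -0.001], [0.008, 0.0, -1.0]]
contact_force: [-0.6, -0.6, -1.1]
width: 0.0004
```

{"fn": "step_arm", "kwargs": {"moves": [[0, 0.3, 0, 0, 0], [0, 0.3, 0, 0, 0], [0, 0.3, 0, 0, 0], [0, 0, 0, 0, 0], [0, 0, 0, 0, 0], [0, 0, 0, 0, 0], [0, 0, 0, 0, 0], [0, 0, 0, 0, 0]]}}

```text
clock: 12.6
eef_pos: [0.5697, -0.3399, 0.258]
tcp_rot: [[0.995, -0.103, 0.0], [-0.103, -0.995, -0.0], [0.0, -0.0, -1.0]]
contact_force: [-0.1, -0.4, -0.3]
width: 0.0007
```

```bash
python3 - <<'E'
from h import *
from rig import robot
import cv2
st()
f=robot.grab_frame('side')[170:350,170:410,::-1]; cv2.imwrite(f"pics/side8.png",cv2.resize(f,None,fx=3,fy=3,interpolation=cv2.INTER_CUBIC))
E
```

```text
12.6 disp [-0.0007 -0.2641] z 0.25795208185575585 yaw -5.885616183881865 F disp [-0.015 -0.397] -0.2526676326287663 0.0007443501424835053 Rz [ 0.0003 -0.     -1.    ]
```

View pics/side8.png

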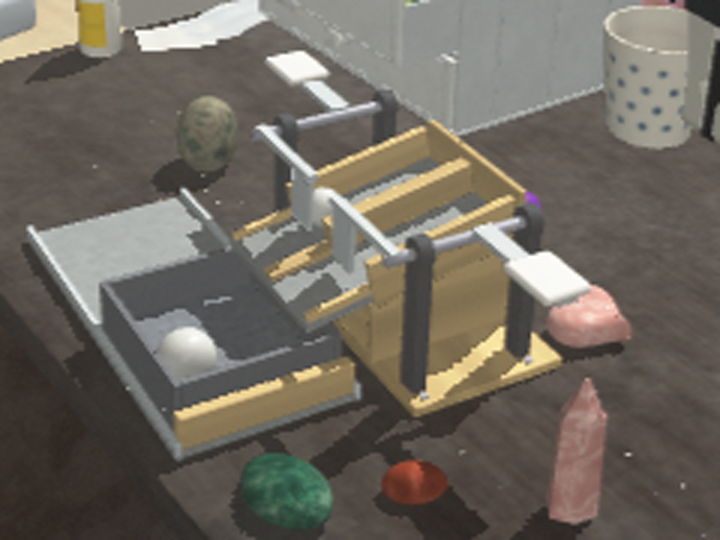

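The picture shows the large ball at rest in the tray (187,350). Both gates are down, the small ball is still behind its gate (322,203), the stones are in place and the arm is clear.

```bash
python3 -c "
from rig import robot
print(robot.sign_off())"
```

```text
the job is handed in; nothing more can be done
None
```

The larger ball, which was in the right lane, is now in the tray, and I handed the job in at about 12.7 s.

- **Tray:** I pushed it with the shut fingertips until it stopped moving against the end stop.
- **Lever:** I pressed the right pad until the TCP was 80 mm above the desk. The ball rolled out into the tray, and I then let the lever rise again.
- **Last picture:** it shows the ball at rest in the tray and the tray flush with the stop. Both levers look level with gates shut, and the smaller ball is still behind its gate. The stones show no visible movement. The arm is clear, with contact force near zero.

**Checks that stood out:**
- **Push force:** the last push against the stop was harder than needed. It read about 52 N, below the 120 N wrist limit. As far as I could see, it went through the fingertips, not the gripper body, which has a 40 N limit.
- **Pad force:** partway down the press the force read close to zero, although 2 to 5 N was expected. At the bottom it read 3.8 N.
- **Not measured:** lever angles, tray travel and stone positions at the end were judged only by eye from the side camera.

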